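# Open a clinging drying box by a crack and hold it

### The job

On the console of the wood-drying box, press three keys fully down one at a time, letting each come back up before the next: first the round one, then the square one, then the narrow bar. Then pull the box's lid up by its front until it breaks free of its sticky seal, without letting it fly open, and finish still holding it with the gripper, steady and only slightly open (front edge about 30 mm up) - do not let go at the end. Leave the other things on the bench where they are.

Things in the scene. Friction and masses are not known exactly. Their poses are not given: they have to be found in the camera images.
- console: flat grey control console, 110 x 250 (y) x 35 mm, fixed, carrying the three keys; origin at the centre of its underside.
- key_round_top (a point): centre of the top face of the round key, a disc 34 mm across, black plastic on a 50 mm square steel bezel. The three keys sit in a row, 70 mm between centres, in any order; tops 52 mm above the table and 12 mm above the bezels. z up, y along the row.
- key_round (a joint): how far that key is down, m: 0 up, 0.006 fully down. Spring: 1.5 N to start, 5 N at the bottom; it comes back up when let go.
- key_square_top (a point): centre of the top face of the square key, 32 x 32 mm, black plastic on a 50 mm square steel bezel. The three keys sit in a row, 70 mm between centres, in any order; tops 52 mm above the table and 12 mm above the bezels. z up, y along the row.
- key_square (a joint): how far that key is down, m: 0 up, 0.006 fully down. Spring: 1.5 N to start, 5 N at the bottom; it comes back up when let go.
- key_bar_top (a point): centre of the top face of the bar key, a narrow strip 14 mm wide and 46 mm long (its length runs along its x axis), black plastic on a 50 mm square steel bezel. The three keys sit in a row, 70 mm between centres, in any order; tops 52 mm above the table and 12 mm above the bezels. z up, y along the row.
- key_bar (a joint): how far that key is down, m: 0 up, 0.006 fully down. Spring: 1.5 N to start, 5 N at the bottom; it comes back up when let go.
- drybox: the drying box: aluminium tub 200 (deep, x) x 240 (wide, y) x 100 mm, fixed to the table, with a flat grey lid 12 mm thick whose top is 113 mm above the table. Origin: centre of its underside; its front faces -x.
- lid_handle (a point): middle of the lid handle's grip bar: dark steel, 12 mm thick, 100 mm long along this frame's y, on two end posts (88 mm clear between), its axis 38 mm above the lid's top face, 30 mm in from the front (-x) edge. The frame turns with the lid; when shut, z is up and x points to the hinge.
- lid_hinge (a point): middle of the lid's hinge line (along y), on the box's far (+x) rim, 101 mm above the table; when shut, the handle bar is 170 mm towards -x and 50 mm up from it.
- lid (a joint): lid angle, rad: 0 shut, grows as the front edge rises (0.15 = 30 mm at the edge), stop at 0.75. Lid 0.6 kg on a sticky gasket: about 17 N up on the handle frees it, falling to less than half within 10 mm of lift along the arc about the hinge. Let go, it drops back to within 0.04 rad of shut.
- disc: bystander, loose: plain light wooden disc, 80 mm across, 28 high; origin under its middle
- driver: bystander, loose: screwdriver lying flat, about 200 mm long
- mug: bystander, loose: white mug, 85 mm high; origin under its middle
- tape: bystander, loose: cardboard ring (empty tape roll), 90 mm across, 24 high; origin under its middle
- glue: bystander, loose: white glue bottle, 150 mm high; origin under its middle
- offcut: bystander, loose: wood offcut, 50 x 80 x 30 mm; origin under its middle

How it is judged:
By the outcome, as a careful person would: the job done as asked, in the order asked, and still so for the second after the job is handed in, while the arm keeps its last pose, push and grip.
It also fails if it takes over 51 s, if anything falls off the work surface, if the arm or the gripper's body presses on something with over 40 N, if the wrist force passes 120 N, or if a joint passes its speed limit or range.

### The arm

A 6-joint arm with a two-finger parallel gripper is mounted at the origin on the work surface. World frame = base frame: x ahead of the robot, y to its left, z up, the work surface at z = 0. Lengths are in m, angles in rad, forces in N, time in s.
With the tool pointing down it reaches from about 0.325 to 0.775 m from the base axis. Payload 9.3 kg.
Tool frame: the origin (TCP) lies midway between the tips of the shut fingers; the grasp point (between the pads) lies 19 mm behind it; z points along the fingers, x is the direction in which the jaws open and shut, and the axes are right-handed (so a half turn about z gives the same grasp; the last joint's range is limited). The gripper opens to 85 mm and grips with 20 to 120 N. Pads are 22 mm wide; open, the fingers measure 114 mm over their backs; the gripper's body (76 mm by 85 mm) begins 54 mm behind the grasp point. The pads swing forward as they close: fully open they stand 13 mm farther back than shut.
Start: joints at [1.188, 0.259, 0.021, 1.334, 0, 1.418], TCP at [0.125, 0.536, 0.231] pointing down, gripper open.
Joint ranges: [-3.04, 3.04], [-0.91, 1.82], [-1.04, 1.36], [-1.92, 1.95], [-1.52, 1.45], [-3.14, 3.14]. Speed limits (rad/s): [2.22, 2.22, 2.79, 3.14, 3.14, 3.14].

### API

Orientations are given as [roll, pitch, yaw] about the fixed x, y, z axes, in that order (R = Rz(yaw) Ry(pitch) Rx(roll)).
In Python, from plant import * gives the robot as it stands.
- The arm moves only by the shell command python3 -m jog 'ROWS' [FORCE]. ROWS is JSON, a list of rows, each a list of 7 numbers: the shift along the tool's x, y, z in cm, then the turn, a rotation vector about the tool's x, y, z in rad, then the closure, from 0 (fully open) to 1 (shut). A call has 1 to 5 rows; each row is the pose to reach, as a shift and turn from the pose commanded when the call began, along the tool's axes at that moment; what a row does not reach only later rows make up. A row lasts 1/12 s, in which the tool goes at most 41.7 mm and 7.16 degrees, less where a joint would pass 70% of its speed; a pose out of reach is approached as far as the arm can. A call with a gripper value outside its range is refused whole. The fingers move at their own pace and stop on an object; FORCE is the grip in N (left out, the last holds). Time passes only in rows, so rows that repeat a pose let the fingers close. It gives the time, the measured TCP pose, the force and the opening at its end, in the units of the state.
- get_state(): the state, without advancing time (a new reading comes with each control period).
- read_camera(name): name is "side" or "top" or "wrist"; returns a dict with "frame" (400x640x3 uint8, blue, green, red), "K" (3x3 intrinsics, pixels), "camera_from_world" (4x4, takes a point from world to camera coordinates). Camera axes: x right, y up, looking along -z (the intrinsics and any distortion apply to the point x, -y, -z); pixel columns grow to the right and rows downward; lengths in m; the calibration is good to about 2 mm. A picture is of the moment at which its call begins. There is no depth.
- close_job(): hands the job in, once; it reports no verdict.
The state is a dict: "time_s": time; "joint_positions": joint angles; "qd": joint speeds; "effort": joint torques, N m; "ee_pos": TCP position; "orientation": TCP orientation; "force": force on the tool from outside, world axes, zero at the start; "ft_torque": the same for the moment, N m; "finger_gap": finger opening in m.
Only numpy, scipy, OpenCV 4.12 (cv2) and the standard library are available. Lean on these libraries where they do the work, as an engineer would, in place of code of your own. Each camera call takes 0.05 s, during which the arm holds its last target.

## Working session

There is one attempt and no reset: what is moved stays moved. The work goes in short steps, Python scripts to look and compute and a shell command to move; the robot and the scene stay as the last step left them, time stands still between calls to the robot, and variables do not carry over. Pictures are saved under pics/ and viewed, and the job is handed in when it is done.

```bash
ls; mkdir -p pics
python3 - <<'E'
from plant import *
import cv2
s=get_state();print(s)
for n in ("top","side"):
    r=read_camera(n);cv2.imwrite(f"pics/{n}0.png",r["frame"]);print(n,r["K"],r["camera_from_world"],[k for k in r])
E
```

```text
pics
{'time_s': 0.0, 'joint_positions': array([ 1.18840972e+00,  2.59201685e-01,  2.07224558e-02,  1.33368063e+00,
       -5.45718986e-06,  1.41822559e+00]), 'qd': array([ 0.00015439, -0.00141995, -0.00158363, -0.00078286, -0.00199339,
        0.00077641]), 'effort': array([-1.04687275e-03, -5.55643952e+01,  3.44531786e+01,  1.36707173e-02,
       -1.88806448e-04, -1.07231668e-05]), 'ee_pos': array([0.12517002, 0.53526958, 0.23064553]), 'orientation': array([-3.14139082e+00,  1.34852605e-03,  1.34098059e+00]), 'force': array([ 0.39616102, -0.35193387,  0.09594147]), 'ft_torque': array([ 0.03110961, -0.00151525, -0.00433239]), 'finger_gap': 0.08528251149246072}
top [[381.51110445   0.         321.40649968]
 [  0.         381.51110445 201.24360172]
 [  0.           0.           1.        ]] [[ 0.01457688 -0.9998797   0.00530131  0.00408206]
 [ 0.99573148  0.01499925  0.09107055 -0.53170769]
 [-0.0911391   0.00395116  0.99583033 -0.99939649]
 [ 0.          0.          0.          1.        ]] ['frame', 'K', 'camera_from_world']
side [[473.08930639   0.         322.24992379]
 [  0.         473.08930639 202.29248253]
 [  0.           0.           1.        ]] [[ 0.99833109 -0.05748783  0.00549461 -0.53764776]
 [ 0.02400474  0.49962761  0.86590763 -0.14405483]
 [-0.05252441 -0.86433061  0.50017375 -1.2409662 ]
 [ 0.          0.          0.          1.        ]] ['frame', 'K', 'camera_from_world']
```

View pics/top0.png

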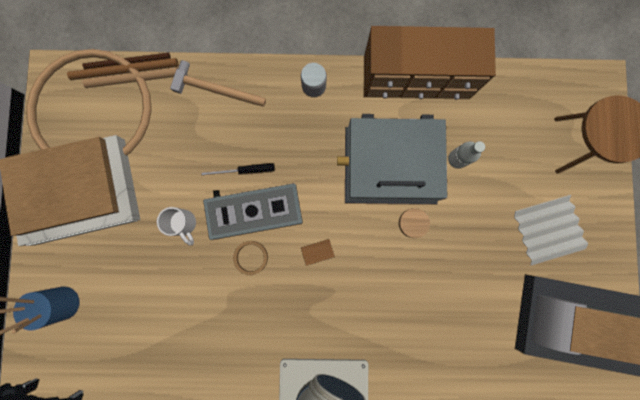

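View pics/side0.png

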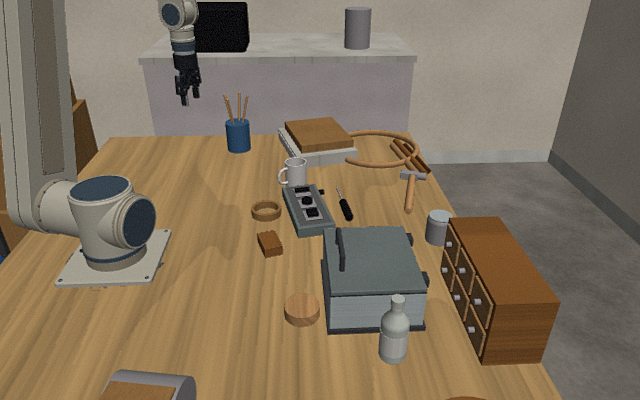

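The top view shows the console with the bar key at about (225,214), the round key at (251,210) and the square key at (278,206). The lid handle is at about (401,184), the mug at (175,222), the tape at (250,258), the offcut at (317,252) and the disc at (414,222).

```bash
cat > h.py <<'E'
from plant import *
import cv2, numpy as np
def ray(r,u,v):
    K=r["K"];T=r["camera_from_world"];R=T[:3,:3];t=T[:3,3]
    d=np.linalg.inv(K)@np.array([u,v,1.]);d=np.array([d[0],-d[1],-d[2]])
    return -R.T@t,R.T@d
def onz(r,u,v,z):
    o,d=ray(r,u,v);return o+d*(z-o[2])/d[2]
def proj(r,p):
    T=r["camera_from_world"];c=T[:3,:3]@np.array(p)+T[:3,3]
    q=r["K"]@np.array([c[0],-c[1],-c[2]]);return q[:2]/q[2]
def tri(r1,p1,r2,p2):
    o1,d1=ray(r1,*p1);o2,d2=ray(r2,*p2)
    A=np.stack([d1,-d2],1);s=np.linalg.lstsq(A,o2-o1,rcond=None)[0]
    a=o1+s[0]*d1;b=o2+s[1]*d2;return (a+b)/2,np.linalg.norm(a-b)
def blobs(r,x0,y0,x1,y1,th,mina=10):
    g=r["frame"].max(axis=2)[y0:y1,x0:x1]
    m=(g<th).astype(np.uint8)
    n,l,s,c=cv2.connectedComponentsWithStats(m)
    out=[]
    for i in range(1,n):
        if s[i,4]>=mina:
            w=np.where(l==i,np.clip(th+20-g.astype(float),0,None),0);ys,xs=np.nonzero(w)
            ww=w[ys,xs];out.append(((ww*xs).sum()/ww.sum()+x0,(ww*ys).sum()/ww.sum()+y0,s[i].tolist()))
    return out
E
python3 - <<'E'
from h import *
t=read_camera("top");s=read_camera("side")
for b in blobs(t,205,185,300,238,45,15):print('top key',b,onz(t,b[0],b[1],.052))
for b in blobs(t,365,172,440,195,50,15):print('top handle',b,onz(t,b[0],b[1],.151))
for b in blobs(s,285,180,330,235,45,10):print('side key',b,onz(s,b[0],b[1],.052))
c=cv2.resize(t["frame"][170:270,190:330],None,fx=5,fy=5,interpolation=cv2.INTER_CUBIC);cv2.imwrite("pics/k1.png",c)
c=cv2.resize(s["frame"][170:340,250:450],None,fx=3.5,fy=3.5,interpolation=cv2.INTER_CUBIC);cv2.imwrite("pics/s1.png",c)
c=cv2.resize(t["frame"][105:245,330:490],None,fx=4,fy=4,interpolation=cv2.INTER_CUBIC);cv2.imwrite("pics/b1.png",c)
E
```

```text
top key (np.float64(215.9580552907531), np.float64(192.9904671115348), [9, 6, 5, 6, 26]) [0.54654165 0.28772995 0.052     ]
top key (np.float64(277.39826941066417), np.float64(205.7067352666043), [67, 15, 12, 12, 109]) [0.51564507 0.12656229 0.052     ]
top key (np.float64(251.09357941252924), np.float64(210.49727060046789), [41, 21, 12, 11, 97]) [0.5021199  0.19463906 0.052     ]
top key (np.float64(224.63691108749558), np.float64(215.128232376904), [17, 22, 6, 17, 71]) [0.48904437 0.26292033 0.052     ]
top handle (np.float64(378.65770609319), np.float64(184.47670250896059), [12, 10, 5, 5, 16]) [ 0.56177038 -0.12210739  0.151     ]
top handle (np.float64(419.498), np.float64(185.244), [51, 12, 8, 4, 16]) [ 0.56141985 -0.21863362  0.151     ]
side key (np.float64(301.41447811447813), np.float64(189.3020202020202), [10, 7, 14, 6, 61]) [0.48849216 0.25503002 0.052     ]
side key (np.float64(320.9053708439898), np.float64(191.47442455242967), [34, 10, 5, 4, 16]) [0.54785159 0.23822801 0.052     ]
side key (np.float64(306.3589377498572), np.float64(200.0896630496859), [17, 16, 10, 9, 73]) [0.50182988 0.18716833 0.052     ]
side key (np.float64(290.71687098657327), np.float64(215.4792761237595), [0, 19, 13, 34, 62]) [0.4555338  0.10226894 0.052     ]
side key (np.float64(311.5948644793153), np.float64(211.93937232524965), [21, 28, 12, 9, 90]) [0.51475779 0.11859811 0.052     ]
```

View pics/k1.png

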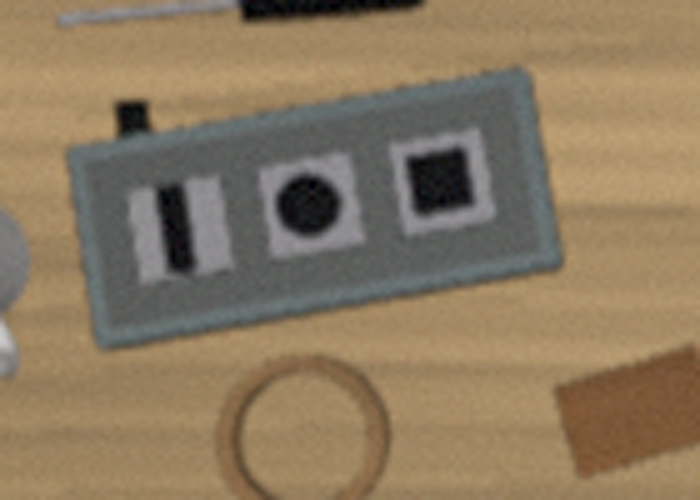

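View pics/s1.png

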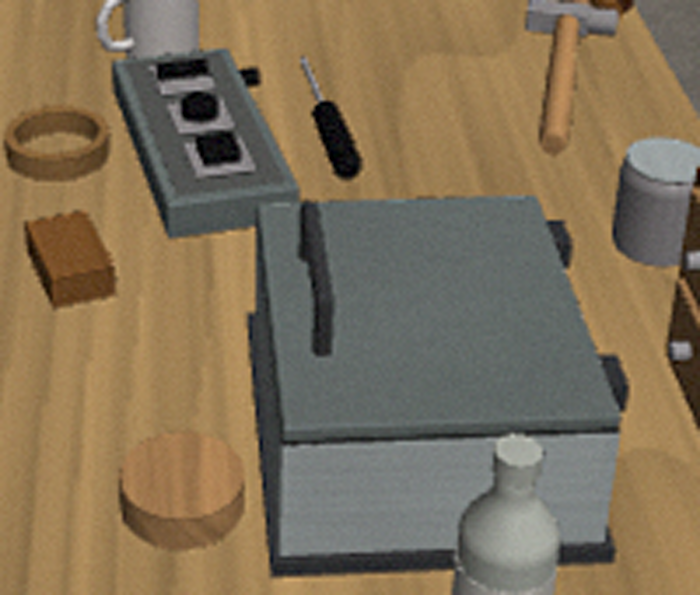

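View pics/b1.png

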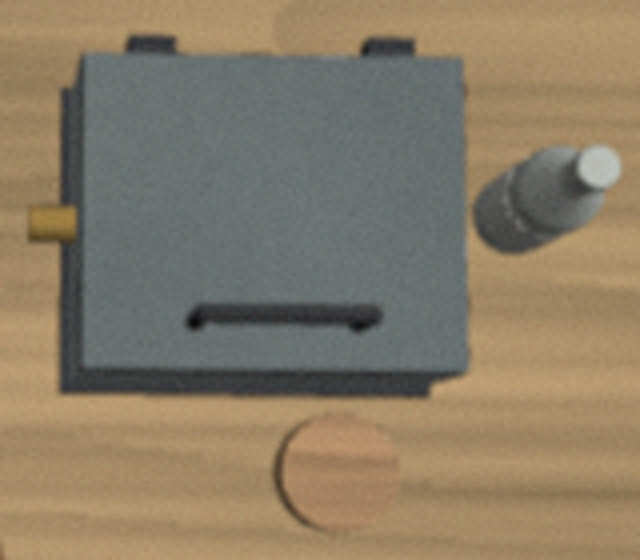

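```bash
cat >> h.py <<'E'
from scipy.spatial.transform import Rotation as Ro
def shift(p,rpy,st=None):
    st=st or get_state();R=Ro.from_euler('xyz',st["orientation"]);G=Ro.from_euler('xyz',rpy)
    d=R.inv().apply(np.array(p)-st["ee_pos"])*100
    return np.round(d,2),np.round((R.inv()*G).as_rotvec(),3)
E
python3 - <<'E'
from h import *
t=read_camera("top");s=read_camera("side")
f=lambda x,y:(x/4+330,y/4+105)
for n,z,(a,b) in (("bar",.151,((190,312),(380,315))),("front",.113,((82,370),(468,373))),("left",.113,((82,55),(82,370))),("back",.113,((82,55),(463,58)))):
    A=onz(t,*f(*a),z);B=onz(t,*f(*b),z);d=B-A;print(n,A,B,(A+B)/2,np.linalg.norm(d),np.degrees(np.arctan2(d[1],d[0])))
# side view of the handle ends
g=lambda x,y:(x/3.5+250,y/3.5+170)
for p in ((310,205),(325,290),(320,350)):print(g(*p),onz(s,*g(*p),.151))
print(proj(s,(.565,-.171,.151)))
for p in ((251,258),(414,222),(317,252)): print(onz(t,*p,.024))
print(shift((.502,.196,.11),(np.pi,0,0)))
E
```

```text
bar [ 0.56524509 -0.11936816  0.151     ] [ 0.56517822 -0.2316821   0.151     ] [ 0.56521166 -0.17552513  0.151     ] 0.11231396426489249 -90.03410997409581
front [ 0.53376068 -0.05890416  0.113     ] [ 0.53549272 -0.29595697  0.113     ] [ 0.5346267  -0.17743057  0.113     ] 0.23705914293534422 -89.58137184477086
left [ 0.73163397 -0.05739439  0.113     ] [ 0.53376068 -0.05890416  0.113     ] [ 0.63269732 -0.05814928  0.113     ] 0.19787905130748765 -179.56284430372622
back [ 0.73163397 -0.05739439  0.113     ] [ 0.73358446 -0.295884    0.113     ] [ 0.73260921 -0.1766392   0.113     ] 0.23849757946280123 -89.53141682038633
(338.57142857142856, 228.57142857142856) [ 0.56836465 -0.12186176  0.151     ]
(342.8571428571429, 252.85714285714286) [ 0.56924623 -0.21641891  0.151     ]
(341.42857142857144, 270.0) [ 0.56078558 -0.27460552  0.151     ]
[338.9947685  240.76803479]
[0.37806332 0.19598411 0.024     ]
[ 0.47961373 -0.23641843  0.024     ]
[0.39631414 0.02167222 0.024     ]
(array([-24.46,  44.42,  12.11]), array([0.   , 0.   , 1.341]))
```

```bash
python3 -m jog '[[-1.6,3,0,0,0,0.12,1],[-3.2,6,0,0,0,0.24,1],[-4.8,9,0.5,0,0,0.36,1],[-6.4,12,1,0,0,0.48,1],[-8,15,1.5,0,0,0.6,1]]' 30
python3 - <<'E'
from h import *
print(shift((.502,.196,.11),(np.pi,0,0)))
E
```

```text
time_s: 0.72
ee_pos: [0.2539, 0.4223, 0.2162]
orientation: [-3.142, -0.0, 0.736]
force: [0.7, 0.3, 0.1]
finger_gap: 0.0254
(array([ 3.2 , 33.43, 10.62]), array([-0.   , -0.   ,  0.736]))
```

```bash
python3 -m jog '[[0.4,3.8,0.8,0,0,0.12,1],[0.8,7.6,1.6,0,0,0.24,1],[1.2,11.4,2.4,0,0,0.36,1],[1.6,15.2,3.2,0,0,0.48,1],[1.9,19,4,0,0,0.6,1]]'
python3 - <<'E'
from h import *
print(shift((.502,.196,.08),(np.pi,0,0)))
E
```

```text
time_s: 1.13
ee_pos: [0.3966, 0.2947, 0.1761]
orientation: [-3.141, -0.0, 0.135]
force: [0.7, 0.4, 0.5]
finger_gap: -0.0001
(array([ 9.11, 11.2 ,  9.61]), array([-0.   , -0.   ,  0.135]))
```

```bash
python3 -m jog '[[2.3,2.8,2.4,0,0,0.07,1],[4.6,5.6,4.8,0,0,0.135,1],[6.9,8.4,7.2,0,0,0.135,1],[9.1,11.2,9.6,0,0,0.135,1],[9.1,11.2,9.6,0,0,0.135,1]]'
python3 - <<'E'
from h import *
print(shift((.502,.196,.08),(np.pi,0,0)))
t=read_camera("top");s=read_camera("side")
a=cv2.resize(t["frame"][170:270,190:330],None,fx=4,fy=4,interpolation=cv2.INTER_CUBIC)
b=cv2.resize(s["frame"][130:240,250:390],None,fx=4,fy=4,interpolation=cv2.INTER_CUBIC)[:400]
b=cv2.resize(s["frame"][130:250,250:360],None,fx=2.2,fy=2.2*400/264);cv2.imwrite("pics/p1.png",np.hstack([a,b[:400]]) if b.shape[0]>=400 else a);print(b.shape)
E
```

```text
time_s: 1.55
ee_pos: [0.5031, 0.1943, 0.0766]
orientation: [3.14, 0.003, 0.002]
force: [-0.9, -0.1, -0.0]
finger_gap: 0.0002
(array([-0.11, -0.17, -0.34]), array([0.002, 0.003, 0.002]))
(400, 242, 3)
```

View pics/p1.png

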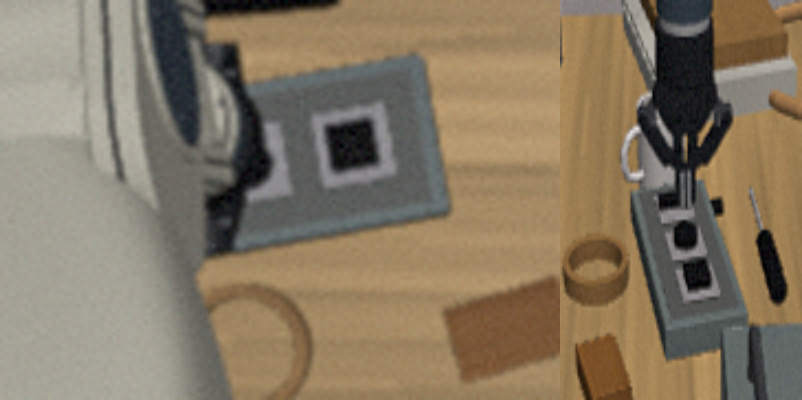

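The picture shows the shut fingers over the round key in the side view at about (685,200), with the square key clear at (695,275).

```bash
python3 -m jog '[[0,-0.1,0.6,0,0,0,1],[0,-0.1,1.2,0,0,0,1],[0,-0.1,1.8,0,0,0,1],[0,-0.1,2.2,0,0,0,1],[0,-0.1,2.2,0,0,0,1]]'
python3 -m jog '[[0,0,0.2,0,0,0,1],[0,0,0.4,0,0,0,1],[0,0,0.6,0,0,0,1],[0,0,0.6,0,0,0,1],[0,0,0.6,0,0,0,1]]'
```

```text
time_s: 2.07
ee_pos: [0.5003, 0.1997, 0.0578]
orientation: [3.141, 0.001, 0.007]
force: [0.5, -0.2, 0.0]
finger_gap: -0.0001
time_s: 2.48
ee_pos: [0.5013, 0.199, 0.0523]
orientation: [-3.142, -0.0, 0.006]
force: [0.3, -0.5, -0.3]
finger_gap: 0.0
```

```bash
python3 -m jog '[[0,0.2,0.2,0,0,0,1],[0,0.2,0.4,0,0,0,1],[0,0.2,0.6,0,0,0,1],[0,0.2,0.6,0,0,0,1],[0,0.2,0.6,0,0,0,1]]'
python3 - <<'E'
from plant import *
s=get_state();print(s["ee_pos"],s["force"])
E
```

```text
time_s: 2.9
ee_pos: [0.5016, 0.197, 0.0465]
orientation: [-3.142, -0.001, 0.006]
force: [0.6, 0.9, 3.8]
finger_gap: -0.0001
[0.50155137 0.19698648 0.04646826] [0.60851605 0.87108953 3.8262089 ]
```

```bash
python3 -m jog '[[0,0,0.1,0,0,0,1],[0,0,0.2,0,0,0,1],[0,0,0.3,0,0,0,1],[0,0,0.3,0,0,0,1],[0,0,0.3,0,0,0,1]]'
```

```text
time_s: 3.32
ee_pos: [0.5017, 0.197, 0.0456]
orientation: [-3.141, -0.003, 0.006]
force: [-6.0, -1.1, 28.2]
finger_gap: 0.0002
```

Round key bottomed: 28 N, well past the 5 N spring. Lift, then go to the square key.

```bash
python3 -m jog '[[0,0,-1,0,0,0,1],[0,0,-2.5,0,0,0,1],[0,0,-2.5,0,0,0,1],[0.6,3.5,-2.5,0,0,0,1],[1.3,7,-2.5,0,0,0,1]]'
python3 -m jog '[[0,0,0,0,0,0,1],[0,0,0,0,0,0,1]]'
python3 - <<'E'
from h import *
print(shift((.5155,.1275,.052),(np.pi,0,0)))
E
```

```text
time_s: 3.73
ee_pos: [0.514, 0.1275, 0.0678]
orientation: [3.142, 0.0, 0.01]
force: [0.5, -0.8, 0.7]
finger_gap: 0.0001
time_s: 3.9
ee_pos: [0.5146, 0.1256, 0.0675]
orientation: [3.141, 0.001, 0.003]
force: [-0.7, 0.6, -0.0]
finger_gap: 0.0001
(array([ 0.09, -0.19,  1.55]), array([0.   , 0.001, 0.003]))
```

```bash
python3 -m jog '[[0.1,-0.2,0.7,0,0,0,1],[0.1,-0.2,1.4,0,0,0,1],[0.1,-0.2,1.6,0,0,0,1],[0.1,-0.2,1.8,0,0,0,1],[0.1,-0.2,2.0,0,0,0,1]]'
python3 -m jog '[[0,0,0.1,0,0,0,1],[0,0,0.2,0,0,0,1],[0,0,0.3,0,0,0,1],[0,0,0.4,0,0,0,1],[0,0,0.4,0,0,0,1]]'
```

```text
time_s: 4.32
ee_pos: [0.515, 0.1299, 0.0479]
orientation: [-3.141, 0.001, 0.007]
force: [-2.4, 0.7, 4.5]
finger_gap: -0.0002
time_s: 4.73
ee_pos: [0.5155, 0.1296, 0.0458]
orientation: [-3.141, -0.001, 0.006]
force: [-7.4, 2.4, 19.3]
finger_gap: -0.0002
```

Square key bottomed at 19 N. On to the bar.

```bash
python3 -m jog '[[0,0,-1,0,0,0,1],[0,0,-2.4,0,0,0,1],[0,0,-2.4,0,0,0,1],[-0.7,-3.4,-2.4,0,0,0,1],[-1.4,-6.8,-2.4,0,0,0,1]]'
python3 -m jog '[[-0.7,-3.4,0,0,0,0,1],[-1.3,-6.7,0,0,0,0,1],[-1.3,-6.7,0,0,0,0,1],[-1.3,-6.7,0,0,0,0,1]]'
python3 - <<'E'
from h import *
print(shift((.489,.2645,.052),(np.pi,0,0)))
s=read_camera("side")
b=cv2.resize(s["frame"][130:230,250:360],None,fx=5,fy=5);cv2.imwrite("pics/p2.png",b)
E
```

```text
time_s: 5.15
ee_pos: [0.5019, 0.1964, 0.0682]
orientation: [3.141, -0.001, 0.002]
force: [0.9, 0.1, -0.6]
finger_gap: -0.0004
time_s: 5.48
ee_pos: [0.4873, 0.2653, 0.0677]
orientation: [3.141, 0.0, 0.009]
force: [0.0, -0.0, -0.2]
finger_gap: -0.0001
(array([0.16, 0.08, 1.57]), array([0.   , 0.   , 0.009]))
```

View pics/p2.png

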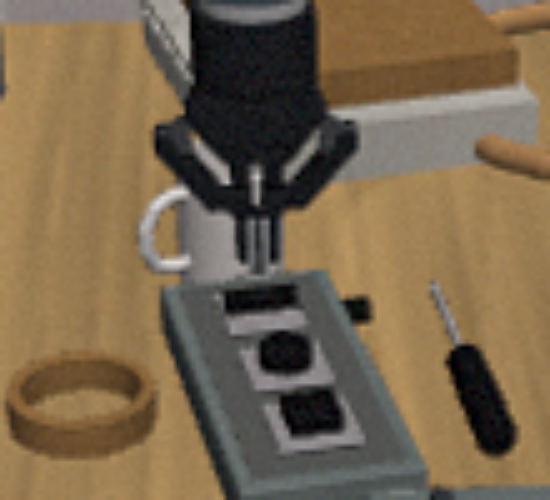

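The bar key is at about (260,297) with the fingertips above it at (260,270), and both other keys are back up. The mug is behind and clear.

```bash
python3 -m jog '[[0.1,0,0.7,0,0,0,1],[0.1,0,1.4,0,0,0,1],[0.1,0,1.6,0,0,0,1],[0.1,0,1.8,0,0,0,1],[0.1,0,2.0,0,0,0,1]]'
python3 -m jog '[[0,0,0.1,0,0,0,1],[0,0,0.2,0,0,0,1],[0,0,0.3,0,0,0,1],[0,0,0.4,0,0,0,1],[0,0,0.4,0,0,0,1]]'
```

```text
time_s: 5.95
ee_pos: [0.4889, 0.263, 0.048]
orientation: [3.141, 0.0, 0.005]
force: [-0.6, -3.2, 3.5]
finger_gap: 0.0
time_s: 6.37
ee_pos: [0.4891, 0.2636, 0.0458]
orientation: [3.141, -0.002, 0.006]
force: [-4.0, -5.9, 16.9]
finger_gap: 0.0001
```

```bash
python3 -m jog '[[0,0,-1,0,0,0,1],[0,0,-4,0,0,0,1],[0,0,-8,0,0,0,1],[0.6,3,-11,0,0,0,1],[1.2,6,-14,0,0,0,0.8]]'
python3 -m jog '[[0.7,3.8,-1,0,0,0,0.6],[1.4,7.6,-2,0,0,0,0.4],[2.1,11.4,-3,0,0,0,0.3],[2.7,15.2,-4,0,0,0,0.3],[3.2,19,-4,0,0,0,0.3]]'
python3 - <<'E'
from h import *
print(shift((.565,-.1755,.20),(np.pi,0,0)))
E
```

```text
time_s: 6.78
ee_pos: [0.5006, 0.2064, 0.1845]
orientation: [-3.141, -0.001, 0.009]
force: [1.6, 0.6, 0.4]
finger_gap: 0.0104
time_s: 7.2
ee_pos: [0.5349, 0.0143, 0.2247]
orientation: [-3.141, -0.003, 0.007]
force: [0.4, -0.2, 0.7]
finger_gap: 0.0599
(array([ 2.88, 19.  ,  2.48]), array([-0.   , -0.003,  0.007]))
```

```bash
python3 -m jog '[[0.6,3.8,0,0,0,0,0.3],[1.2,7.6,0,0,0,0,0.3],[1.8,11.4,0,0,0,0,0.3],[2.4,15.2,0,0,0,0,0.3],[2.9,19,0,0,0,0,0.3]]'
python3 -m jog '[[0,0,0.4,0,0,0,0.3],[0,0,0.8,0,0,0,0.3]]'
python3 - <<'E'
from h import *
print(shift((.565,-.1755,.132),(np.pi,0,0)))
t=read_camera("top");s=read_camera("side")
a=cv2.resize(t["frame"][105:245,330:490],None,fx=2.5,fy=2.5)
b=cv2.resize(s["frame"][170:310,290:450],None,fx=2.5,fy=2.5)
cv2.imwrite("pics/p3.png",np.hstack([a,b]))
w=read_camera("wrist");cv2.imwrite("pics/w3.png",w["frame"])
print(w["K"],proj(w,(.565,-.1755,.151)),proj(w,(.565,-.12,.151)))
E
```

```text
time_s: 7.62
ee_pos: [0.5644, -0.1757, 0.2227]
orientation: [-3.141, -0.001, 0.006]
force: [1.2, 0.6, 0.2]
finger_gap: 0.0596
time_s: 7.78
ee_pos: [0.5643, -0.1759, 0.2139]
orientation: [-3.141, 0.0, 0.003]
force: [-0.4, 1.1, 0.5]
finger_gap: 0.0598
(array([ 0.07, -0.03,  8.19]), array([-0.001,  0.   ,  0.003]))
[[299.95807235   0.         314.64718148]
 [  0.         299.95807235 199.76234779]
 [  0.           0.           1.        ]] [315.5717308  217.21865459] [316.15569998 140.59223577]
```

View pics/p3.png

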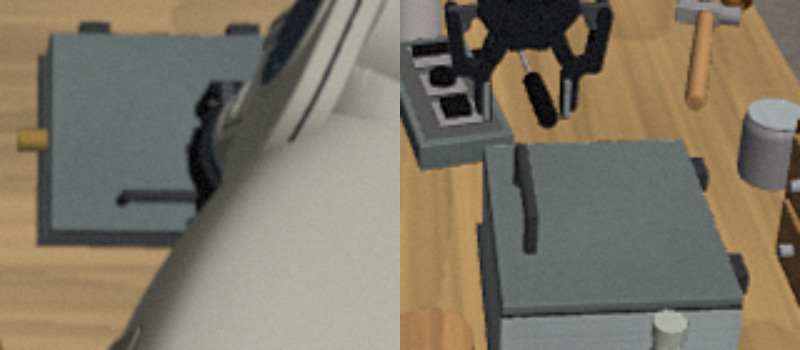

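View pics/w3.png

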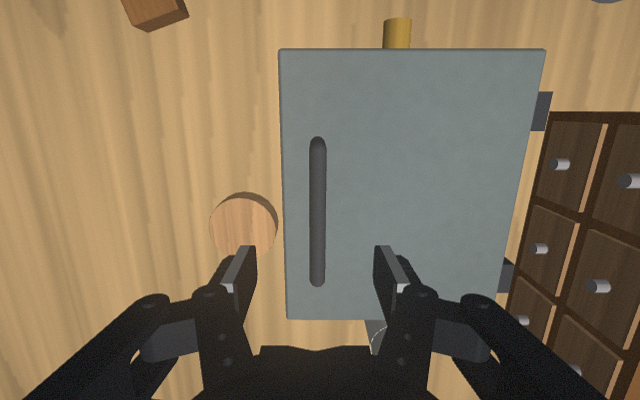

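The wrist view shows the bar at column 317, rows 137–287, which is parallel to the jaws' pads and within about 2–4 mm of my estimate. Descending.

```bash
python3 -m jog '[[0.1,-0.2,2,0,0,0,0.3],[0.1,-0.3,4,0,0,0,0.3],[0.1,-0.3,6,0,0,0,0.3],[0.1,-0.3,7.3,0,0,0,0.3],[0.1,-0.3,8.2,0,0,0,0.3]]'
python3 -m jog '[[0,0,0,0,0,0,0.3],[0,0,0,0,0,0,0.3]]'
python3 - <<'E'
from h import *
w=read_camera("wrist");s=read_camera("side")
b=cv2.resize(s["frame"][150:290,280:440],(400,350))
cv2.imwrite("pics/p4.png",np.hstack([cv2.resize(w["frame"][100:,130:500],(400,350)),b]))
E
```

```text
time_s: 8.35
ee_pos: [0.5648, -0.1691, 0.1317]
orientation: [-3.141, 0.001, 0.008]
force: [-1.0, -0.2, -0.1]
finger_gap: 0.0599
time_s: 8.52
ee_pos: [0.5653, -0.1701, 0.1331]
orientation: [-3.142, -0.0, 0.007]
force: [1.6, 0.3, 0.6]
finger_gap: 0.0594
```

View pics/p4.png

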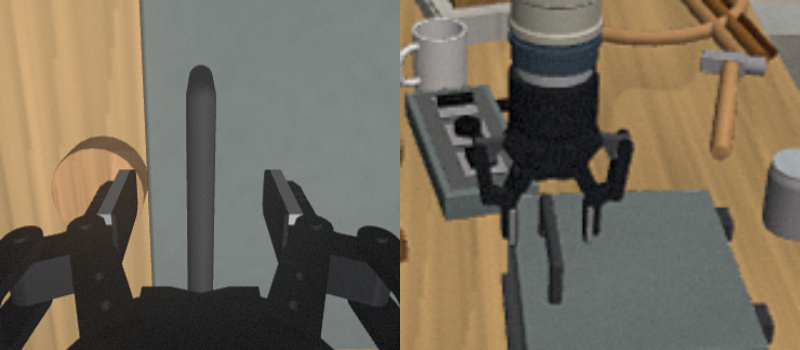

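The bar sits midway between the jaws: column 200 between 112 and 282 in the wrist view, and 550 between 510 and 590 in the side view. Closing.

```bash
python3 -m jog '[[0,0,0,0,0,0,0.6],[0,0,0,0,0,0,0.8],[0,0,0,0,0,0,0.9],[0,0,0,0,0,0,1],[0,0,0,0,0,0,1]]' 60
python3 -m jog '[[0,0,0,0,0,0,1],[0,0,0,0,0,0,1],[0,0,0,0,0,0,1]]' 60
```

```text
time_s: 9.03
ee_pos: [0.5656, -0.1711, 0.1331]
orientation: [3.141, -0.001, 0.006]
force: [1.8, 1.7, 3.0]
finger_gap: 0.0101
time_s: 9.28
ee_pos: [0.5655, -0.1711, 0.1331]
orientation: [3.141, -0.001, 0.006]
force: [3.0, -0.2, 5.2]
finger_gap: 0.0098
```

```bash
python3 -m jog '[[0.02,0,-0.1,0,-0.006,0,1],[0.04,0,-0.2,0,-0.012,0,1],[0.06,0,-0.3,0,-0.018,0,1],[0.08,0,-0.4,0,-0.024,0,1],[0.1,0,-0.5,0,-0.03,0,1]]' 80
python3 -m jog '[[0,0,0,0,0,0,1]]'
```

```text
time_s: 9.7
ee_pos: [0.5656, -0.171, 0.1355]
orientation: [-3.141, 0.034, 0.006]
force: [5.3, -1.7, -12.8]
finger_gap: 0.0091
time_s: 9.78
ee_pos: [0.5657, -0.171, 0.1357]
orientation: [-3.141, 0.034, 0.006]
force: [3.8, -3.5, -12.0]
finger_gap: 0.0095
```

```bash
python3 -m jog '[[0.01,0,-0.06,0,-0.004,0,1],[0.03,0,-0.13,0,-0.008,0,1],[0.04,0,-0.2,0,-0.012,0,1],[0.06,0,-0.26,0,-0.016,0,1],[0.06,0,-0.26,0,-0.016,0,1]]' 80
python3 -m jog '[[0.01,0,-0.06,0,-0.004,0,1],[0.03,0,-0.13,0,-0.008,0,1],[0.04,0,-0.2,0,-0.012,0,1],[0.06,0,-0.26,0,-0.016,0,1],[0.06,0,-0.26,0,-0.016,0,1]]' 80
```

```text
time_s: 10.2
ee_pos: [0.5667, -0.171, 0.1398]
orientation: [-3.141, 0.047, 0.006]
force: [3.2, -2.3, -7.9]
finger_gap: 0.0091
time_s: 10.62
ee_pos: [0.5675, -0.171, 0.1429]
orientation: [3.141, 0.062, 0.006]
force: [3.3, -3.0, -6.6]
finger_gap: 0.0091
```

```bash
python3 -m jog '[[0.02,0,-0.1,0,-0.006,0,1],[0.04,0,-0.2,0,-0.012,0,1],[0.06,0,-0.3,0,-0.018,0,1],[0.08,0,-0.4,0,-0.024,0,1],[0.1,0,-0.5,0,-0.03,0,1]]' 80
python3 -m jog '[[0.02,0,-0.1,0,-0.006,0,1],[0.04,0,-0.2,0,-0.012,0,1],[0.06,0,-0.3,0,-0.018,0,1],[0.08,0,-0.4,0,-0.024,0,1],[0.1,0,-0.5,0,-0.03,0,1]]' 80
python3 -m jog '[[0,0,0,0,0,0,1],[0,0,0,0,0,0,1]]'
python3 - <<'E'
from h import *
w=read_camera("wrist");s=read_camera("side")
b=cv2.resize(s["frame"][170:310,280:440],(400,350))
cv2.imwrite("pics/p5.png",np.hstack([cv2.resize(w["frame"][100:,130:500],(400,350)),b]))
cv2.imwrite("pics/s5.png",cv2.resize(s["frame"][205:330,310:430],None,fx=4.5,fy=4.5,interpolation=cv2.INTER_CUBIC))
E
```

```text
time_s: 11.03
ee_pos: [0.5688, -0.171, 0.1479]
orientation: [3.141, 0.092, 0.006]
force: [3.0, -2.8, -6.7]
finger_gap: 0.0096
time_s: 11.45
ee_pos: [0.5703, -0.171, 0.1528]
orientation: [3.141, 0.123, 0.006]
force: [1.8, -3.3, -5.7]
finger_gap: 0.0092
time_s: 11.62
ee_pos: [0.5702, -0.171, 0.1526]
orientation: [3.141, 0.122, 0.006]
force: [2.3, -4.9, -5.0]
finger_gap: 0.0095
```

View pics/p5.png

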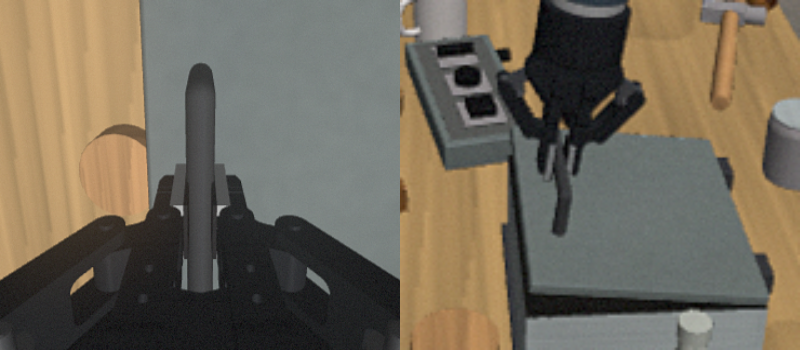

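View pics/s5.png

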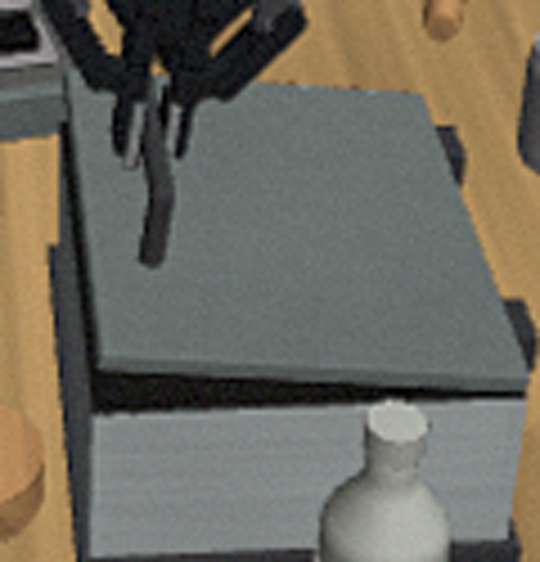

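The lid is free and opening: the dark gap at the front is at about (110,390). The handle is still held by the pads. I'll finish the lift and measure the angle from the front lid corner.

```bash
python3 -m jog '[[0.02,0,-0.11,0,-0.006,0,1],[0.04,0,-0.22,0,-0.012,0,1],[0.06,0,-0.33,0,-0.018,0,1],[0.08,0,-0.44,0,-0.024,0,1],[0.1,0,-0.55,0,-0.032,0,1]]' 80
python3 -m jog '[[0,0,0,0,0,0,1],[0,0,0,0,0,0,1],[0,0,0,0,0,0,1]]'
python3 - <<'E'
from h import *
s=read_camera("side")
cv2.imwrite("pics/s6.png",cv2.resize(s["frame"][205:330,310:430],None,fx=4.5,fy=4.5,interpolation=cv2.INTER_CUBIC))
for a in (0,.117,.13,.15,.17):
    R=lambda x,z:(.735+x*np.cos(a)+z*np.sin(a),-.2965,.101-x*np.sin(a)+z*np.cos(a))
    print(a,[(proj(s,R(-.2,z))-(310,205))*4.5 for z in (.012,0)])
E
```

```text
time_s: 12.13
ee_pos: [0.572, -0.171, 0.1581]
orientation: [3.141, 0.154, 0.006]
force: [2.9, -3.2, -5.2]
finger_gap: 0.009
time_s: 12.38
ee_pos: [0.572, -0.171, 0.1579]
orientation: [3.141, 0.154, 0.006]
force: [3.4, -3.7, -6.7]
finger_gap: 0.0093
0 [array([ 86.5713109 , 391.88993544]), array([ 86.22929304, 412.35799279])]
0.117 [array([ 93.46893146, 351.26151739]), array([ 89.9531489 , 372.19598646])]
0.13 [array([ 94.62189816, 346.71605532]), array([ 90.74865943, 367.68452512])]
0.15 [array([ 96.54760299, 339.71693436]), array([ 92.12304411, 360.73047727])]
0.17 [array([ 98.65768406, 332.71309665]), array([ 93.68034669, 353.76282953])]
```

View pics/s6.png

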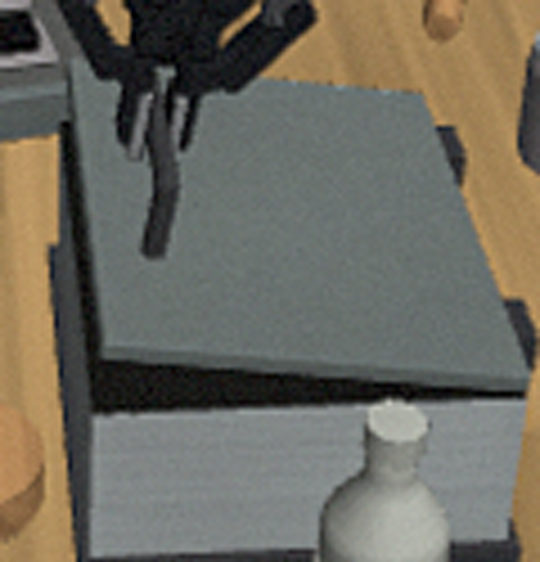

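Lid bottom corner at (100,360) against a rim at (92,412). That 52 px gap matches the 51.6 px predicted for 0.15 rad, and the TCP rise of 24.8 mm agrees. Final check of the scene and steadiness.

```bash
python3 -m jog '[[0,0,0,0,0,0,1],[0,0,0,0,0,0,1],[0,0,0,0,0,0,1],[0,0,0,0,0,0,1],[0,0,0,0,0,0,1]]'
python3 - <<'E'
from h import *
s=read_camera("side");cv2.imwrite("pics/s7.png",s["frame"])
o=cv2.imread("pics/side0.png");d=cv2.absdiff(o,s["frame"]).max(2)
for n,(x0,y0,x1,y1) in dict(console=(283,180,330,236),tape=(248,198,284,224),offcut=(255,230,285,258),disc=(282,290,322,328),driver=(332,183,356,222),mug=(275,155,309,186),glue=(380,310,412,364)).items():print(n,d[y0:y1,x0:x1].mean().round(1),np.percentile(d[y0:y1,x0:x1],98))
E
```

```text
time_s: 12.85
ee_pos: [0.572, -0.171, 0.1579]
orientation: [3.141, 0.154, 0.006]
force: [2.8, -4.8, -6.3]
finger_gap: 0.0095
console 13.1 112.38000000000011
tape 7.6 15.0
offcut 7.9 15.0
disc 7.9 15.0
driver 96.0 152.29999999999995
mug 8.0 14.0
glue 7.9 14.0
```

View pics/s7.png

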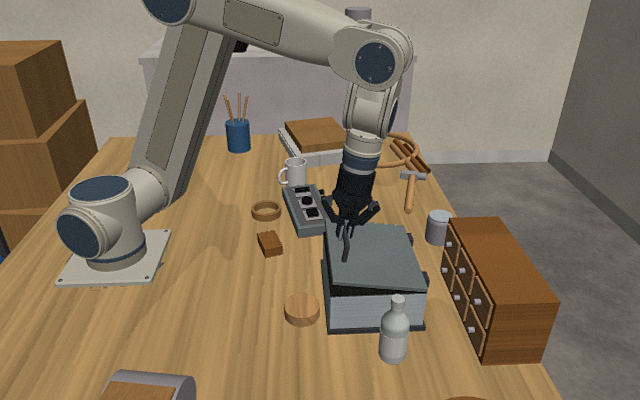

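The bystanders are unchanged except that the arm hides the driver at about (345,200). It was seen undisturbed in the earlier views, and the arm never came near it. Handing in.

```bash
python3 -c "
from plant import *
print(close_job())"
```

```text
the job is handed in; nothing more can be done
None
```

The job is handed in, and every step was carried out in the order asked. It took about 12.9 s of the 51 s allowed.

- **Keys:** I pressed round, square, then bar, each down to its stop. Peak readings were 28, 19 and 17 N at about 6 mm of travel, against a 5 N spring. A side picture after the square press showed the round and square keys back up. I checked the bar key only in later side pictures, where it looked up.
- **Lid:** I gripped the handle at 80 N and pulled slowly along the hinge arc. The upward force read 12–13 N while it was still stuck, then fell to about 6 N as it came free. The true peak may have fallen between readings.
- **Final hold:** The lid is at about 0.15 rad (front edge 30 mm up), still gripped and steady. The tool height (24.8 mm rise) and the side picture (52 px gap against 51.6 predicted) agree.
- **Other objects:** Tape, offcut, disc, mug and glue were unchanged in the last picture. The arm hid the screwdriver there, so I could not recheck it; it was in place in the picture taken during the lift.
- **One disagreement:** The finger gap reads about 9.5 mm on the 12 mm bar. It stayed constant and the handle followed the gripper, so I took the grip as sound.

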